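# Seat a keyed tube carousel on a bench mixer

## Task

Pick up the white tube carousel by its blue paddle and fit it into the round pan of the bench mixer: with light pressure, turn it to feel out where its rim notch drops over the pan's key pin, so that it ends fully home, flat on the pan floor, and let go. Be gentle: do not press hard, drop the carousel on the mixer or tip it so that the tubes spill, and leave the blue rack, the bottle and the tip box where they are.

Things in the scene. Friction and masses are not known exactly. Their poses are not given: they have to be found in the camera images.
- carousel: Loose white plastic disc, 98 mm across, 16 mm thick, 0.20 to 0.33 kg, flat on the bench at the start. Origin: centre of its underside; z up. One notch, open to the rim and through the full thickness, 9.5 mm wide, from radius 34 mm out, lies on its +x axis (orange stripes beside it). Tube caps stand 4.5 mm above the disc. See paddle for the grip.
- paddle (a point): Top centre of the blue upright paddle grip in the middle of the carousel, 61 mm above the carousel's origin. The paddle is 12 mm thick along the carousel's x, 36 mm long along its y, and rises 45 mm above the disc.
- mixer: White bench mixer, fixed, 180 mm (x) by 170 mm (y), housing top 78 mm above the bench. Origin: centre of its underside. The grey panel with a green knob is on its -x side. On top sits the round pan (see pan).
- pan (a point): Centre of the grey pan's floor, 100 mm above the bench; axes parallel to the mixer's. Inner radius 53 mm, rim 10 mm high. A steel key pin, 6 mm thick, 7 mm high, stands on the floor 41 mm from the centre, in an unmeasured direction within 0.7 rad either side of the mixer's +x, new every time; it cannot be turned. The carousel goes home only with its notch over the pin (about 0.04 rad either way).
- platform: The pan's sprung carrier inside the mixer, origin at the centre of the pan's floor. The pan floats: it starts to sink at about 6 N of downward load (carousel weight included), 1 mm for each further 1.2 N, and is hard against a stop after 5 mm; unloaded it rises again. A carousel that misses the pin rides on it, 7 mm high, and the spring lifts the pan when the notch comes over the pin.
- rack: Blue tube rack, loose bystander, 120 x 60 x 26 mm with a few clear tubes up to 36 mm high. Origin: centre of its underside.
- bottle: Glass bottle with blue cap, loose bystander, 70 mm in diameter, 160 mm high. Origin: centre of its underside.
- tipbox: Purple tip box with clear cover, loose bystander, 122 x 82 x 62 mm. Origin: centre of its underside.
Not all that is in view belongs to the job. What is shaped like the carousel but green is not meant.

How it is judged (in metres and radians):
On the way, in this order (a step that is already met when the one before it is completed fails the run):
1. the carousel is lifted by the gripper, its underside at least 60 mm above the bench (height (world z) of carousel above 0.06 m and contact force between the fingers and carousel above 1 N), for 0.2 s.
2. the carousel is home in the pan: underside within 2 mm of the pan floor, centred within 6 mm, level within 0.03 rad (z of carousel in the frame of pan between -0.002 and 0.002 m and horizontal distance between carousel and pan below 0.006 m and angle between carousel's own z axis and vertical below 0.03 rad), for 0.2 s.
At the end, for the whole second after the job is handed in: The carousel lies at rest in the mixer's pan, its notch over the key pin: underside within 2 mm of the pan floor, centred within 6 mm, level within 0.03 rad, and released (all of step 2 and linear speed of carousel below 0.01 m/s); the robot touches nothing.
It fails at once if the carousel and the mixer press on each other with more than 25 N (contact force between carousel and mixer above 25 N).
It fails at once if the robot itself presses on the mixer with more than 15 N (contact force between any of the arm, the fingers and mixer above 15 N).
It fails at once if the carousel is tipped more than 0.5 rad (angle between carousel's own z axis and vertical above 0.5 rad).
It fails at once if the rack, bottle or tip box is moved by more than 20 mm (distance of any of rack, bottle, tipbox from where it was at the start of the episode above 0.02 m).
It also fails if it takes over 61 s, if anything falls off the work surface, if the arm or the gripper's body presses on something with over 40 N, if the wrist force passes 120 N, or if a joint passes its speed limit or range.

## Robot

A 6-joint arm with a two-finger parallel gripper is mounted at the origin on the work surface. World frame = base frame: x ahead of the robot, y to its left, z up, the work surface at z = 0. Lengths are in m, angles in degrees, forces in N, time in s.
With the tool pointing down it reaches from about 0.35 to 0.875 m from the base axis. Payload 4.2 kg.
Tool frame: the origin (TCP) lies at the very end of the fingers, on their centre line; the grasp point (between the pads) lies 19 mm behind it (tcp_to_grasp is the z of the grasp point in the tool frame, in m); z points along the fingers, y is the direction in which the jaws open and shut (so a half turn about z gives the same grasp; the last joint's range is limited). The gripper opens to 87 mm and grips with 3 to 60 N. Pads are 19 mm wide; open, the fingers measure 117 mm over their backs; the gripper's body (75 mm by 190 mm) begins 51 mm behind the grasp point.
Start: joints at [90.046, 22.042, 0.453, 0, -68.411, -14.817], TCP at [0.159, 0.604, 0.202] pointing down, gripper open.
Joint ranges: [-179.83, 179.83], [-69.29, 118.12], [-61.27, 80.66], [-181.25, 117.63], [-171.15, -9.14], [-177.46, 177.46]. Speed limits (degrees/s): [159.86, 159.86, 180, 180, 180, 180].

## Interface

Orientations are given as a 3x3 rotation matrix whose columns are the frame's x, y, z axes.
In Python, from station import sense, capture, camera_params, finish_job, tcp_to_grasp gives the robot as it stands.
- The arm moves only by the shell command python3 -m inch 'ROWS'. ROWS is JSON, a list of rows, each an object of numbers: "jaw": the closure in counts, from 0 (fully open) to 255 (shut); "x", "y", "z": the shift along the world's x, y, z normalised to -1 to 1, where 1 is 0.06 m; "ax", "ay", "az": the turn, a rotation vector about the world's x, y, z normalised to -1 to 1, where 1 is 10 degrees. A call has 1 to 12 rows; each row shifts and turns the pose as measured when the row begins; what a row does not reach is not made up. A row lasts 1/8 s, in which the tool goes at most 62.5 mm and 10.7 degrees, less where a joint would pass 70% of its speed; a pose out of reach is approached as far as the arm can. A call with a number of a shift or a turn outside -1 to 1 is refused whole. A call with a gripper value outside its range is refused whole. The fingers move at their own pace and stop on an object; the grip force is fixed at half the most. Time passes only in rows, so rows that do not move let the fingers close. It gives the time, the measured TCP pose, the force and the opening at its end, in the units of the state.
- sense(): the state, without advancing time (a new reading comes with each control period).
- capture(name): name is "side" or "top"; returns the picture (400x640x3 uint8, red, green, blue); there is no depth.
- camera_params(name): a dict with "vfov" (degrees; the focal length in pixels is half the picture's height over the tangent of half this angle, whatever the lens; pixels are square), "cx", "cy" (the principal point, pixels), "R" (3x3) and "t" (3): a world point X has camera coordinates R X + t. Camera axes: x right, y down, z forward; pixel columns grow to the right and rows downward; lengths in m; the calibration is good to about 2 mm. A picture is of the moment at which its call begins. camera_params takes no time and is no camera call.
- finish_job(): hands the job in, once; it reports no verdict.
The state is a dict: "time_s": time; "joints": joint angles; "joint_velocities": joint speeds; "effort": joint torques, N m; "tcp_pos": TCP position; "ee_rot": TCP orientation; "wrist_force": force on the tool from outside, world axes, zero at the start; "moment": the same for the moment, N m; "gripper_width": opening from 0.0 (shut) to 1.0 (fully open).
Only numpy, scipy, OpenCV 4.12 (cv2) and the standard library are available. Lean on these libraries where they do the work, as an engineer would, in place of code of your own. Each camera call takes 0.05 s, during which the arm holds its last target.

## Working session

There is one attempt and no reset: what is moved stays moved. The work goes in short steps, Python scripts to look and compute and a shell command to move; the robot and the scene stay as the last step left them, time stands still between calls to the robot, and variables do not carry over. Pictures are saved under pics/ and viewed, and the job is handed in when it is done.

```bash
ls; mkdir -p pics; python3 - <<'E'
from station import *
import cv2,numpy as np
np.set_printoptions(precision=4,suppress=True)
for n in("side","top"):
    cv2.imwrite(f"pics/{n}0.png",capture(n)[:,:,::-1]); print(n,camera_params(n))
s=sense(); print(s, tcp_to_grasp)
E
```

```text
pics
side {'vfov': 55.825185688527334, 'cx': 321.42451522715356, 'cy': 200.09587565106938, 'R': array([[-0.9424, -0.3344,  0.0114],
       [-0.2564,  0.6999, -0.6666],
       [ 0.2149, -0.6311, -0.7453]]), 't': array([0.4844, 0.1898, 1.0847])}
top {'vfov': 42.919219444996564, 'cx': 315.62398564449535, 'cy': 201.1112407296704, 'R': array([[-0.0272, -0.9994, -0.0213],
       [-0.99  ,  0.0299, -0.1376],
       [ 0.1381,  0.0173, -0.9903]]), 't': array([0.0058, 0.5332, 1.2529])}
{'time_s': 0.1, 'joints': array([ 90.0455,  22.085 ,   0.3866,  -0.0217, -68.4111, -14.8159]), 'joint_velocities': array([ 0.0344,  0.0092,  0.1337,  0.1073, -0.0272, -0.0747]), 'effort': array([  0.0003, -39.1688,  18.7937,   4.2319,   0.0135,  -0.0001]), 'tcp_pos': array([0.1592, 0.6038, 0.2011]), 'ee_rot': array([[ 0.9669, -0.2551, -0.0004],
       [-0.2551, -0.9669, -0.0019],
       [ 0.0001,  0.0019, -1.    ]]), 'wrist_force': array([-0.3489, -0.2715,  0.8046]), 'moment': array([-0.0007, -0.0128, -0.0055]), 'gripper_width': 0.9996558343878783} -0.0187
```

```bash
ls -la; ls pics
```

```text
total 12
drwxr-xr-x  3 agent agent 4096 Dec  6 05:55 .
drwxr-xr-x 23 root  root  4096 Dec  6 05:55 ..
drwxr-xr-x  2 agent agent 4096 Dec  6 05:55 pics
side0.png
top0.png
```

View pics/side0.png

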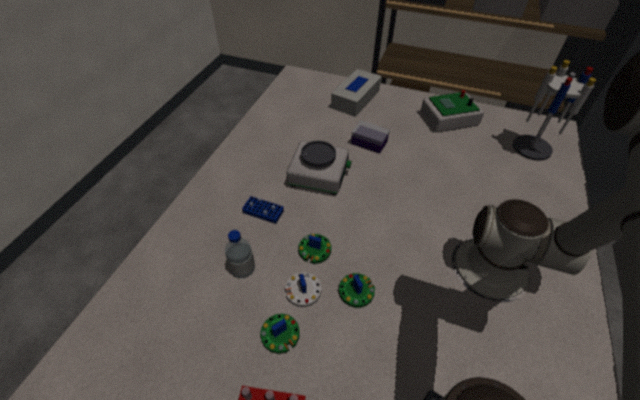

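View pics/top0.png

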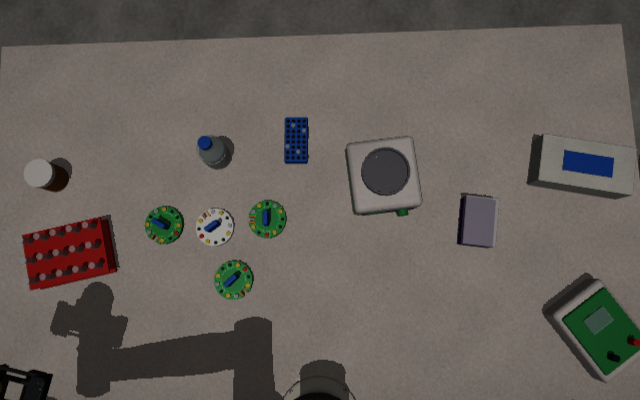

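Candidates in the top view: white disc (214,227), and green discs (164,224), (267,218) and (233,280). The white one fits the description, so I'll check it and the pan in close crops.

```bash
cat > h.py <<'E'
from station import *
import cv2,numpy as np
np.set_printoptions(precision=4,suppress=True)
def pr(n,X):
    c=camera_params(n);f=200/np.tan(np.radians(c['vfov']/2))
    p=np.array(c['R'])@np.asarray(X,float)+c['t'];return np.array([c['cx']+f*p[0]/p[2],c['cy']+f*p[1]/p[2]])
def ray(n,u,v,z):
    c=camera_params(n);f=200/np.tan(np.radians(c['vfov']/2));R=np.array(c['R'])
    o=-R.T@c['t'];d=R.T@np.array([(u-c['cx'])/f,(v-c['cy'])/f,1]);return o+d*(z-o[2])/d[2]
def crop(im,u0,v0,w,h,k,name,gain=2.0):
    a=im[v0:v0+h,u0:u0+w,::-1]; a=np.clip(a.astype(float)*gain,0,255).astype(np.uint8)
    cv2.imwrite(name,cv2.resize(a,None,fx=k,fy=k,interpolation=cv2.INTER_CUBIC))
E
python3 - <<'E'
import cv2,numpy as np
a=cv2.imread('pics/top0.png');b=cv2.imread('pics/side0.png')
def c(a,u,v,w,h,k): return cv2.resize(np.clip(a[v:v+h,u:u+w]*2.0,0,255).astype(np.uint8),None,fx=k,fy=k,interpolation=cv2.INTER_CUBIC)
cv2.imwrite('pics/c1.png',np.hstack([c(a,190,202,50,50,8),c(b,278,263,50,50,8)]))
cv2.imwrite('pics/c2.png',np.hstack([c(a,340,130,90,90,4),c(b,280,130,80,90,4)]))
E
```

```text
(no output)
```

View pics/c1.png

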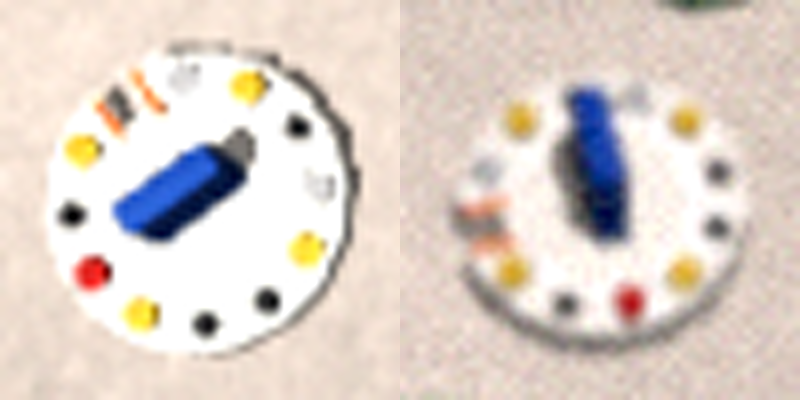

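View pics/c2.png

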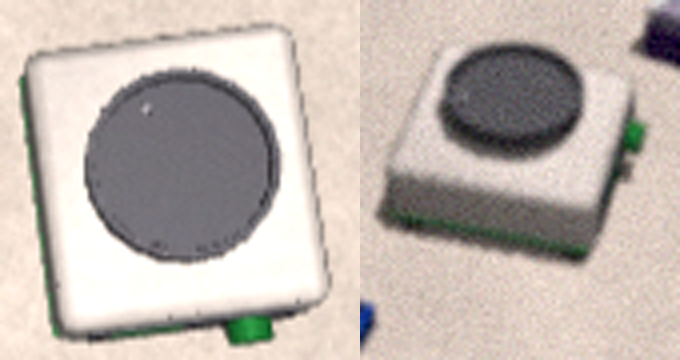

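The crop confirms the white disc: orange stripes are beside the notch at top ≈(204.5,215.5), and the blue paddle is in the middle. The key pin is visible as a bright dot in the pan, at top ≈(376.6,156.9) and side ≈(305.5,154). The mixer's green knob (its -x side) is toward the bottom of the image.

```bash
cat > m.py <<'E'
from h import *
from scipy.optimize import least_squares
U=lambda x,o,k:o+(x+.5)/k-.5
a=cv2.imread('pics/top0.png');b=cv2.imread('pics/side0.png')
# carousel fit: clicks
top=lambda x,y:(U(x,190,8),U(y,202,8)); sd=lambda x,y:(U(x-400,278,8),U(y,263,8))
obs=[('top',(41.5,0,16),top(117,104)),('side',(41.5,0,16),sd(483,227)),
 ('top',(0,0,61),top(169,186)),('side',(0,0,61),sd(588,95+8))]
# paddle top ends (top view): 
print('paddle top', ray('top',*top(169,186),.061)[:2], 'notch',ray('top',*top(117,104),.016)[:2],ray('side',*sd(483,227),.016)[:2])
print('disc centre top',ray('top',*top(197,199),.016)[:2])
P=lambda x,y:(U(x,340,4),U(y,130,4)); S=lambda x,y:(U(x-360,280,4),U(y,130,4))
print('pan rim top ctr',ray('top',*P(182,165),.110)[:2],'side',ray('side',*S(512,93),.110)[:2])
print('pin',ray('top',*P(147,107),.107)[:2],ray('side',*S(463,97),.107)[:2])
E
python3 m.py
python3 - <<'E'
from h import *
a=cv2.imread('pics/top0.png').astype(int);
# white disc top mask
g=a[202:252,190:240]; m=(g.min(2)>105).astype(np.uint8); print(np.sort(g.min(2).ravel())[::250])
E
```

```text
paddle top [0.4783 0.2521] notch [0.5097 0.2792] [0.5106 0.2774]
disc centre top [0.4782 0.2533]
pan rim top ctr [ 0.5913 -0.1797] side [ 0.5895 -0.1717]
pin [ 0.6282 -0.1607] [ 0.6267 -0.1563]
[  1  60 101 104 105 107 109 114 143 147]
```

```bash
cat > ov.py <<'E'
from h import *
import sys
def ov(n,img,lines,u0,v0,w,h,k):
    c=cv2.resize(np.clip(img[v0:v0+h,u0:u0+w]*2.0,0,255).astype(np.uint8),None,fx=k,fy=k,interpolation=cv2.INTER_CUBIC)
    for pts,col in lines:
        q=np.array([(pr(n,p)-[u0,v0]+.5)*k-.5 for p in pts]).round().astype(np.int32)
        cv2.polylines(c,[q],True,col,1)
    return c
def circ(c,r,z): return [(c[0]+r*np.cos(t),c[1]+r*np.sin(t),z) for t in np.linspace(0,2*np.pi,60)]
def rect(c,yaw,hx,hy,z,off=(0,0)):
    R=np.array([[np.cos(yaw),-np.sin(yaw)],[np.sin(yaw),np.cos(yaw)]])
    return [tuple(R@(np.array(off)+[sx*hx,sy*hy])+c)+(z,) for sx,sy in((1,1),(1,-1),(-1,-1),(-1,1))]
E
cat > t.py <<'E'
from ov import *
a=cv2.imread('pics/top0.png');b=cv2.imread('pics/side0.png')
cc=np.array([.4783,.2530]);yw=np.radians(39.5)
L=[(circ(cc,.049,.016),(255,0,255)),(rect(cc,yw,.006,.018,.061),(0,255,0)),(rect(cc,yw,.0075,.00475,.016,(.0415,0)),(0,200,0))]
cv2.imwrite('pics/o1.png',np.hstack([ov('top',a,L,190,202,50,50,8),ov('side',b,L,278,263,50,50,8)]))
pc=np.array([.5913,-.1797]);pin=np.array([.6282,-.1607])
L=[(circ(pc,.053,.110),(255,0,255)),(circ(pin,.003,.107),(0,255,0)),(circ(pc,.053,.100),(255,255,0)),(rect(pc,np.radians(5),.09,.085,.078),(0,0,255))]
cv2.imwrite('pics/o2.png',np.hstack([ov('top',a,L,340,130,90,90,4),ov('side',b,L,280,130,80,90,4)]))
E
python3 t.py
```

```text
(no output)
```

View pics/o1.png

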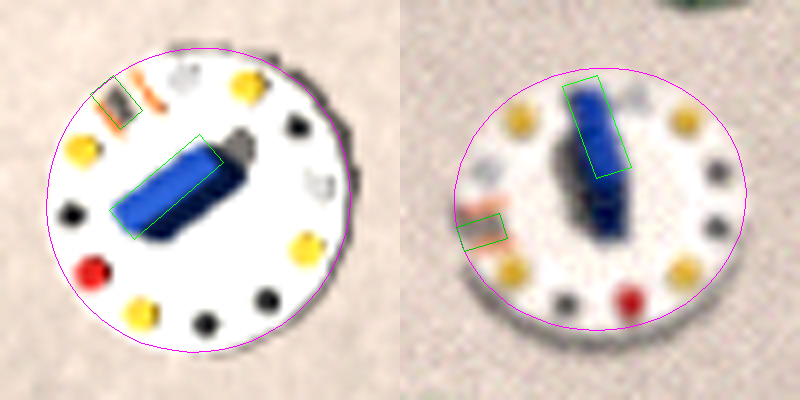

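View pics/o2.png

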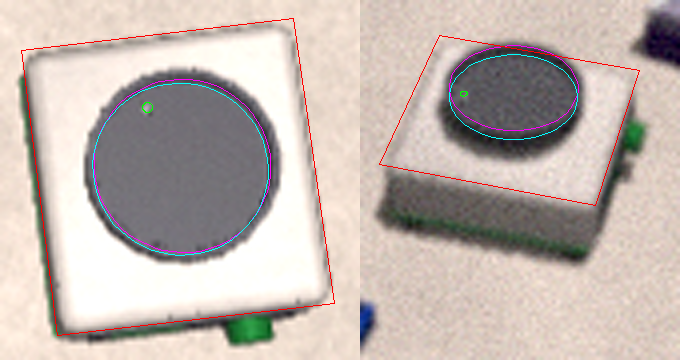

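The overlay fits the carousel at about (0.478, 0.253) with yaw ≈39.5°, and the pan at about (0.591, -0.179) with the pin at ≈27°. Next I'll approach above the paddle with the jaws part-closed.

```bash
python3 -m inch '[{"jaw":90,"x":0.66,"y":-0.73,"z":0,"az":-0.45},{"jaw":90,"x":0.66,"y":-0.73,"az":-0.45},{"jaw":90,"x":0.66,"y":-0.73,"az":-0.45},{"jaw":90,"x":0.66,"y":-0.73,"az":-0.45},{"jaw":90,"x":0.66,"y":-0.73,"az":-0.45},{"jaw":90,"x":0.66,"y":-0.73,"az":-0.45},{"jaw":90,"x":0.66,"y":-0.73,"az":-0.45},{"jaw":90,"x":0.66,"y":-0.73,"az":-0.45}]'
cat > st.py <<'E'
from h import *
import sys
from scipy.spatial.transform import Rotation as Ro
s=sense();R=s['ee_rot'];T=[float(x) for x in sys.argv[1:5]] if len(sys.argv)>4 else None
yaw=np.degrees(np.arctan2(R[1,1],R[0,1]))
print('t',s['time_s'],'tcp',s['tcp_pos'],'yawY',round(yaw%180,2),'zax',R[:,2],'F',s['wrist_force'],'M',s['moment'],'w',s['gripper_width'],'J6',s['joints'][5])
if T:
    d=(np.array(T[:3])-s['tcp_pos'])/.06
    a=np.radians(T[3]+180) ; best=None
    for k in(0,np.pi):
        y=np.array([np.cos(a+k),np.sin(a+k),0]);z=np.array([0,0,-1.]);Rt=np.stack([np.cross(y,z),y,z],1)
        r=np.degrees(Ro.from_matrix(Rt@R.T).as_rotvec())/10
        if best is None or np.linalg.norm(r)<np.linalg.norm(best):best=r
    print('shift',d,'turn',best)
E
python3 st.py .478 .253 .03 39.5
```

```text
t 0.1 tcp [0.1592 0.6038 0.2011] yawY 75.22 zax [-0.0004 -0.0019 -1.    ] F [-0.3489 -0.2715  0.8046] M [-0.0007 -0.0128 -0.0055] w 0.9996558343878783 J6 -14.815922316064569
shift [ 5.3132 -5.8464 -2.8514] turn [ 0.01   -0.0054 -3.5722]$[0]: bad value
```

```bash
python3 -m inch '[{"jaw":90,"x":0.66,"y":-0.73,"z":0,"ax":0,"ay":0,"az":-0.45},{"jaw":90,"x":0.66,"y":-0.73,"z":0,"ax":0,"ay":0,"az":-0.45},{"jaw":90,"x":0.66,"y":-0.73,"z":0,"ax":0,"ay":0,"az":-0.45},{"jaw":90,"x":0.66,"y":-0.73,"z":0,"ax":0,"ay":0,"az":-0.45},{"jaw":90,"x":0.66,"y":-0.73,"z":0,"ax":0,"ay":0,"az":-0.45},{"jaw":90,"x":0.66,"y":-0.73,"z":0,"ax":0,"ay":0,"az":-0.45},{"jaw":90,"x":0.66,"y":-0.73,"z":0,"ax":0,"ay":0,"az":-0.45},{"jaw":90,"x":0.66,"y":-0.73,"z":0,"ax":0,"ay":0,"az":-0.45}]'
python3 st.py .478 .253 .03 39.5
```

```text
time_s: 1.1
tcp_pos: [0.4799, 0.2432, 0.197]
ee_rot: [[0.623, -0.782, -0.006], [-0.782, -0.623, -0.005], [0.001, 0.008, -1.0]]
wrist_force: [0.7, 0.4, -0.2]
gripper_width: 0.646
t 1.1 tcp [0.4799 0.2432 0.197 ] yawY 38.52 zax [-0.0055 -0.0052 -1.    ] F [ 0.7427  0.4155 -0.1643] M [ 0.1726 -0.1286 -0.0161] w 0.6461428089759435 J6 -5.62443743118244
shift [-0.0316  0.1639 -2.7832] turn [ 0.0299 -0.0313  0.0981]
```

```bash
python3 -m inch '[{"jaw":90,"x":-0.03,"y":0.16,"z":-0.7,"ax":0.03,"ay":-0.03,"az":0.1},{"jaw":90,"x":0,"y":0,"z":-0.7,"ax":0,"ay":0,"az":0},{"jaw":90,"x":0,"y":0,"z":-0.4,"ax":0,"ay":0,"az":0},{"jaw":90,"x":0,"y":0,"z":0,"ax":0,"ay":0,"az":0}]'
python3 st.py .478 .253 .03 39.5
```

```text
time_s: 1.6
tcp_pos: [0.4806, 0.2473, 0.0854]
ee_rot: [[0.628, -0.778, -0.001], [-0.778, -0.628, -0.001], [-0.0, 0.001, -1.0]]
wrist_force: [0.4, -0.4, 0.9]
gripper_width: 0.648
t 1.6 tcp [0.4806 0.2473 0.0854] yawY 38.9 zax [-0.0007 -0.0005 -1.    ] F [ 0.3779 -0.38    0.869 ] M [ 0.0796 -0.0341 -0.0019] w 0.6477311360230608 J6 -5.516165026210084
shift [-0.0437  0.0948 -0.9231] turn [ 0.003  -0.0039  0.06  ]
```

```bash
python3 - <<'E'
from h import *
crop(capture('top'),160,170,110,120,5,'pics/p1.png'); crop(capture('side'),250,200,120,110,5,'pics/p2.png')
E
```

```text
(no output)
```

View pics/p1.png

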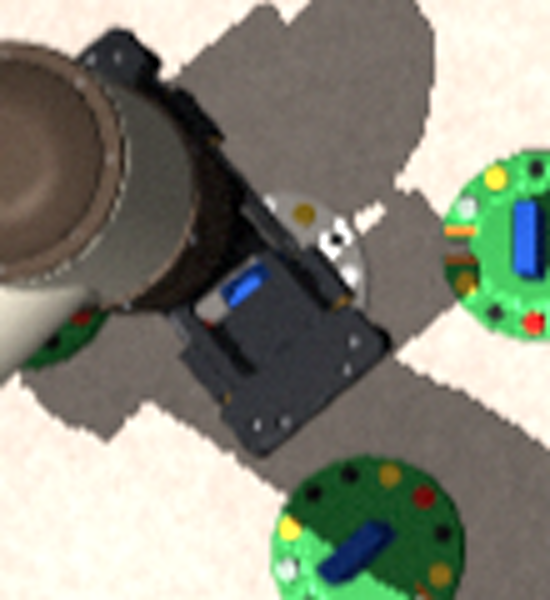

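View pics/p2.png

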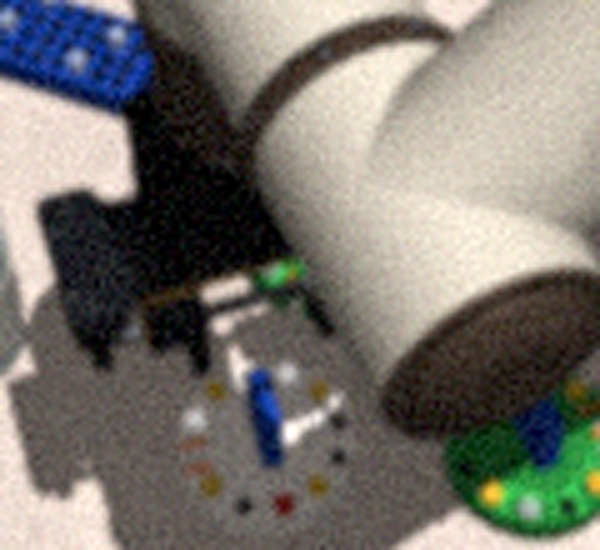

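```bash
python3 - <<'E'
from h import *
s=sense();t=s['tcp_pos'];y=s['ee_rot'][:,1]
for d in(-.028,0,.028):
    print([(pr('side',t+d*y)-[250,200]+.5)*5,(pr('top',t+d*y)-[160,170]+.5)*5])
E
```

```text
[array([205.0883, 373.7159]), array([214.5075, 219.9389])]
[array([257.7329, 358.2163]), array([250.4512, 263.391 ])]
[array([309.6712, 342.9246]), array([286.5805, 307.0675])]
```

Fingertips straddle the paddle as predicted in the side view (crop (200,370) and (320,333), paddle at (258,375)). I'll descend and close.

```bash
python3 -m inch '[{"jaw":90,"x":-0.05,"y":0.1,"z":-0.35,"ax":0,"ay":0,"az":0.06},{"jaw":90,"x":0,"y":0.03,"z":-0.35,"ax":0,"ay":0,"az":0.02},{"jaw":90,"x":0,"y":0.03,"z":-0.15,"ax":0,"ay":0,"az":0.0},{"jaw":90,"x":0,"y":0,"z":-0.05,"ax":0,"ay":0,"az":0}]'
python3 st.py .478 .253 .03 39.5
```

```text
time_s: 2.2
tcp_pos: [0.4831, 0.2627, 0.0393]
ee_rot: [[0.641, -0.767, 0.015], [-0.767, -0.641, 0.012], [0.0, -0.019, -1.0]]
wrist_force: [0.0, -0.1, 0.4]
gripper_width: 0.651
t 2.2 tcp [0.4831 0.2627 0.0393] yawY 39.9 zax [ 0.0145  0.012  -0.9998] F [ 0.0021 -0.1083  0.4436] M [ 0.0514  0.0135 -0.0313] w 0.6509452233010242 J6 -5.728705411417076
shift [-0.0845 -0.1622 -0.1548] turn [-0.0686  0.0834 -0.0398]
```

```bash
python3 -m inch '[{"jaw":90,"x":-0.08,"y":-0.16,"z":-0.15,"ax":-0.07,"ay":0.08,"az":-0.04},{"jaw":90,"x":0,"y":0,"z":0,"ax":0,"ay":0,"az":0},{"jaw":90,"x":0,"y":0,"z":0,"ax":0,"ay":0,"az":0}]'
python3 st.py .478 .253 .03 39.5
```

```text
time_s: 2.58
tcp_pos: [0.4788, 0.253, 0.0314]
ee_rot: [[0.636, -0.772, 0.002], [-0.772, -0.636, 0.001], [0.001, -0.002, -1.0]]
wrist_force: [0.6, 0.4, -0.6]
gripper_width: 0.645
t 2.575 tcp [0.4788 0.253  0.0314] yawY 39.47 zax [ 0.0019  0.0008 -1.    ] F [ 0.5734  0.3685 -0.6468] M [0.0315 0.0041 0.0019] w 0.6453279175089108 J6 -5.62496152345497
shift [-0.0138 -0.0005 -0.0234] turn [-0.0046  0.011   0.003 ]
```

Well aligned. Closing the jaws.

```bash
python3 -m inch '[{"jaw":255,"x":0,"y":0,"z":0,"ax":0,"ay":0,"az":0},{"jaw":255,"x":0,"y":0,"z":0,"ax":0,"ay":0,"az":0},{"jaw":255,"x":0,"y":0,"z":0,"ax":0,"ay":0,"az":0},{"jaw":255,"x":0,"y":0,"z":0,"ax":0,"ay":0,"az":0},{"jaw":255,"x":0,"y":0,"z":0,"ax":0,"ay":0,"az":0}]'
python3 st.py .478 .253 .1 39.5
```

```text
time_s: 3.2
tcp_pos: [0.4792, 0.2533, 0.0321]
ee_rot: [[0.636, -0.772, 0.003], [-0.772, -0.636, 0.002], [0.001, -0.003, -1.0]]
wrist_force: [0.0, 0.4, 1.3]
gripper_width: 0.163
t 3.2 tcp [0.4792 0.2533 0.0321] yawY 39.48 zax [ 0.0029  0.0017 -1.    ] F [0.0416 0.3527 1.3072] M [-0.1168  0.2623 -0.0373] w 0.16315778748964174 J6 -5.623826157265264
shift [-0.0204 -0.0058  1.132 ] turn [-0.0095  0.0168  0.0023]
```

```bash
python3 -m inch '[{"jaw":255,"x":0,"y":0,"z":0.1,"ax":0,"ay":0,"az":0},{"jaw":255,"x":0,"y":0,"z":0.25,"ax":0,"ay":0,"az":0},{"jaw":255,"x":0,"y":0,"z":0.35,"ax":0,"ay":0,"az":0},{"jaw":255,"x":0,"y":0,"z":0.45,"ax":0,"ay":0,"az":0},{"jaw":255,"x":0,"y":0,"z":0.45,"ax":0,"ay":0,"az":0},{"jaw":255,"x":0,"y":0,"z":0.45,"ax":0,"ay":0,"az":0},{"jaw":255,"x":0,"y":0,"z":0.35,"ax":0,"ay":0,"az":0},{"jaw":255,"x":0,"y":0,"z":0.25,"ax":0,"ay":0,"az":0},{"jaw":255,"x":0,"y":0,"z":0.1,"ax":0,"ay":0,"az":0},{"jaw":255,"x":0,"y":0,"z":0,"ax":0,"ay":0,"az":0}]'
python3 st.py .59 -.179 .19 27
```

```text
time_s: 4.45
tcp_pos: [0.4763, 0.2514, 0.2074]
ee_rot: [[0.635, -0.773, 0.002], [-0.773, -0.635, 0.003], [-0.001, -0.004, -1.0]]
wrist_force: [0.0, 0.3, -3.3]
gripper_width: 0.133
t 4.45 tcp [0.4763 0.2514 0.2074] yawY 39.4 zax [ 0.002   0.0033 -1.    ] F [ 0.0271  0.2826 -3.257 ] M [ 0.0529  0.03   -0.0019] w 0.13254045355331406 J6 -5.619203443980254
shift [ 1.8945 -7.1726 -0.2905] turn [-0.0173  0.0133 -1.2405]
```

```bash
python3 - <<'E'
from h import *
crop(capture('top'),140,140,140,110,5,'pics/q1.png'); crop(capture('side'),240,150,140,110,5,'pics/q2.png')
E
```

```text
(no output)
```

View pics/q2.png

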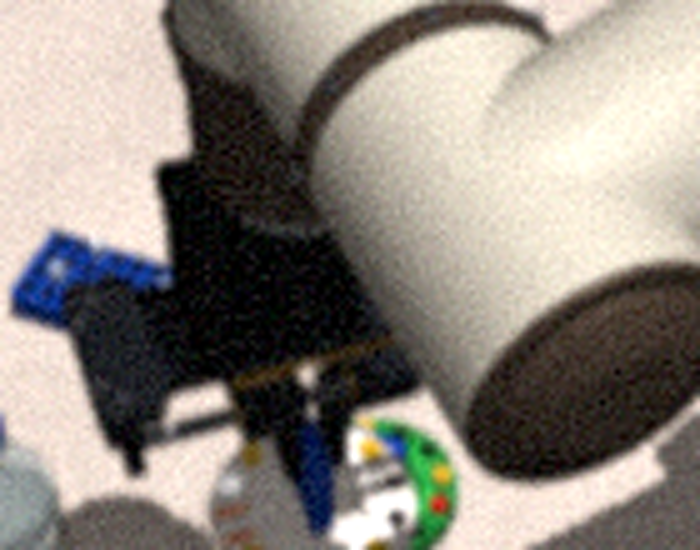

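The carousel is held (weight ≈3.3 N, level, fingers on the paddle). I'll carry it over the mixer with a ramped speed.

```bash
python3 -m inch '[{"jaw":255,"x":0.05,"y":-0.2,"z":0,"ax":0,"ay":0,"az":-0.1},{"jaw":255,"x":0.12,"y":-0.45,"z":0,"ax":0,"ay":0,"az":-0.1},{"jaw":255,"x":0.18,"y":-0.7,"z":0,"ax":0,"ay":0,"az":-0.12},{"jaw":255,"x":0.21,"y":-0.8,"z":0,"ax":0,"ay":0,"az":-0.13},{"jaw":255,"x":0.21,"y":-0.8,"z":0,"ax":0,"ay":0,"az":-0.13},{"jaw":255,"x":0.21,"y":-0.8,"z":0,"ax":0,"ay":0,"az":-0.13},{"jaw":255,"x":0.21,"y":-0.8,"z":0,"ax":0,"ay":0,"az":-0.13},{"jaw":255,"x":0.2,"y":-0.75,"z":0,"ax":0,"ay":0,"az":-0.12},{"jaw":255,"x":0.18,"y":-0.6,"z":0,"ax":0,"ay":0,"az":-0.1},{"jaw":255,"x":0.12,"y":-0.4,"z":0,"ax":0,"ay":0,"az":-0.1},{"jaw":255,"x":0.05,"y":-0.2,"z":0,"ax":0,"ay":0,"az":-0.05},{"jaw":255,"x":0,"y":0,"z":0,"ax":0,"ay":0,"az":0}]'
python3 st.py .59 -.179 .19 27
```

```text
time_s: 6.05
tcp_pos: [0.5764, -0.1595, 0.1971]
ee_rot: [[0.444, -0.896, -0.017], [-0.896, -0.445, -0.002], [-0.006, 0.016, -1.0]]
wrist_force: [0.6, -0.1, -2.4]
gripper_width: 0.135
t 6.05 tcp [ 0.5764 -0.1595  0.1971] yawY 26.4 zax [-0.0173 -0.0019 -0.9998] F [ 0.5931 -0.1435 -2.444 ] M [ 0.075  -0.0752  0.0287] w 0.13524088243988905 J6 26.252890001485266
shift [ 0.2271 -0.3257 -0.1191] turn [ 0.0114 -0.099   0.0607]
```

```bash
python3 -m inch '[{"jaw":255,"x":0.22,"y":-0.33,"z":-0.1,"ax":0,"ay":-0.1,"az":0.06},{"jaw":255,"x":0,"y":0,"z":0,"ax":0,"ay":0,"az":0},{"jaw":255,"x":0,"y":0,"z":0,"ax":0,"ay":0,"az":0}]'
python3 st.py .59 -.179 .15 27
python3 - <<'E'
from h import *
crop(capture('top'),310,100,150,115,5,'pics/r1.png'); crop(capture('side'),250,70,140,110,5,'pics/r2.png')
E
```

```text
time_s: 6.42
tcp_pos: [0.5887, -0.1768, 0.1908]
ee_rot: [[0.457, -0.89, -0.001], [-0.89, -0.457, -0.001], [0.0, 0.001, -1.0]]
wrist_force: [-1.1, 0.6, -2.1]
gripper_width: 0.131
t 6.425 tcp [ 0.5887 -0.1768  0.1908] yawY 27.17 zax [-0.0012 -0.0008 -1.    ] F [-1.1221  0.5978 -2.0818] M [ 0.0424 -0.0326  0.048 ] w 0.13084150615448537 J6 28.775355524617936
shift [ 0.0212 -0.0369 -0.6797] turn [ 0.0043 -0.0067 -0.0173]
```

View pics/r1.png

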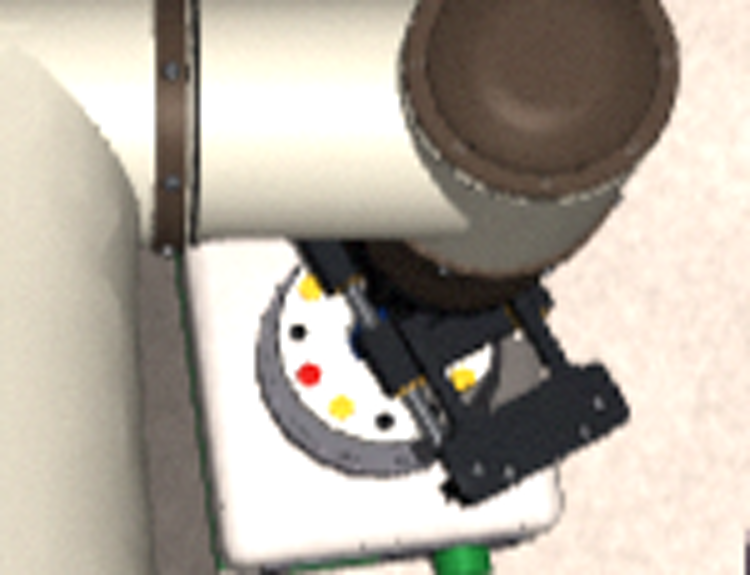

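View pics/r2.png

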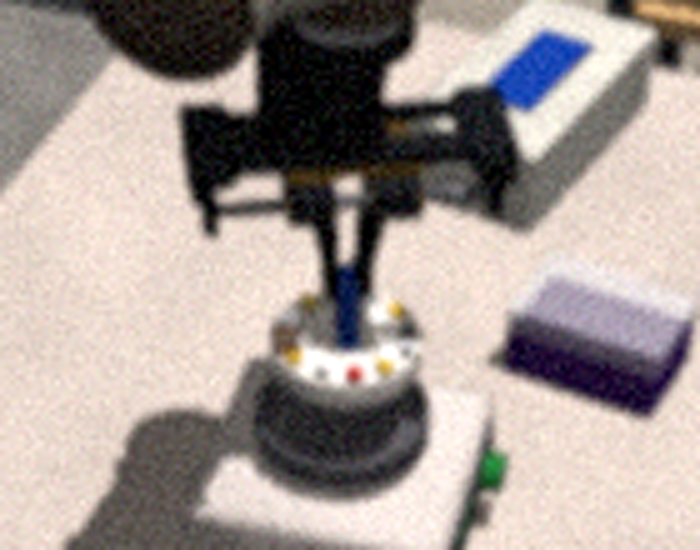

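```bash
python3 -m inch '[{"jaw":255,"x":0.02,"y":-0.03,"z":-0.35,"ax":0,"ay":0,"az":0},{"jaw":255,"x":0,"y":0,"z":-0.25,"ax":0,"ay":0,"az":0},{"jaw":255,"x":0,"y":0,"z":-0.08,"ax":0,"ay":0,"az":0},{"jaw":255,"x":0,"y":0,"z":0,"ax":0,"ay":0,"az":0},{"jaw":255,"x":0,"y":0,"z":0,"ax":0,"ay":0,"az":0}]'
python3 st.py .591 -.179 .15 27
cat > look.py <<'E'
from ov import *
import sys
s=sense();t=s['tcp_pos'];y=s['ee_rot'][:,1];yw=np.arctan2(y[1],y[0])%np.pi
a=capture('top')[:,:,::-1];b=capture('side')[:,:,::-1]
cc=t[:2];z=t[2]-.0321
pc=np.array([.5913,-.1797])
L=[(circ(cc,.049,z+.016),(255,0,255)),(rect(cc,yw,.006,.018,z+.061),(0,255,0)),(rect(cc,yw,.0075,.00475,z+.016,(.0415,0)),(0,200,0)),(circ(pc,.053,.110),(255,255,0))]
cv2.imwrite(sys.argv[1],np.vstack([np.hstack([ov('top',a,k,355,140,62,62,6),ov('side',b,k,285,115,62,62,6)]) for k in ([],L)])[:,:])
E
python3 look.py pics/s1.png; python3 -c "
import cv2;a=cv2.imread('pics/s1.png');print(a.shape);cv2.imwrite('pics/s1b.png',cv2.resize(a,(600,600)))"
```

```text
time_s: 7.15
tcp_pos: [0.5909, -0.1769, 0.1512]
ee_rot: [[0.46, -0.888, 0.003], [-0.888, -0.46, -0.002], [0.003, -0.002, -1.0]]
wrist_force: [0.3, 0.2, -1.8]
gripper_width: 0.133
t 7.15 tcp [ 0.5909 -0.1769  0.1512] yawY 27.36 zax [ 0.0027 -0.0016 -1.    ] F [ 0.3103  0.2179 -1.7764] M [ 0.0671 -0.0252  0.003 ] w 0.13280234029232044 J6 28.91499443305328
shift [ 0.0022 -0.0356 -0.0197] turn [ 0.0094  0.0155 -0.0365]
(744, 744, 3)
```

View pics/s1b.png

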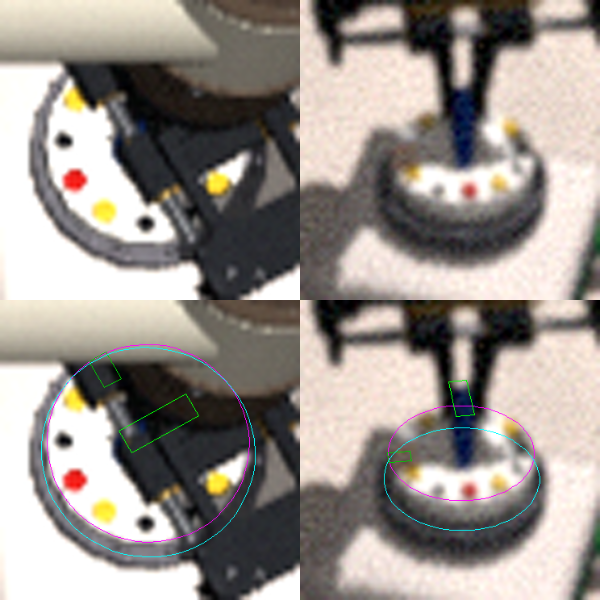

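The disc is nearly concentric with the rim in the top view, about 3 mm too far in +y. I'll shift by -y and lower in small steps while watching the force.

```bash
python3 -m inch '[{"jaw":255,"x":0,"y":-0.045,"z":-0.02,"ax":0.01,"ay":0.015,"az":-0.03},{"jaw":255,"x":0,"y":0,"z":-0.05,"ax":0,"ay":0,"az":0},{"jaw":255,"x":0,"y":0,"z":-0.05,"ax":0,"ay":0,"az":0},{"jaw":255,"x":0,"y":0,"z":0,"ax":0,"ay":0,"az":0},{"jaw":255,"x":0,"y":0,"z":0,"ax":0,"ay":0,"az":0}]'
python3 st.py .591 -.1795 .139 27
```

```text
time_s: 7.88
tcp_pos: [0.5911, -0.18, 0.144]
ee_rot: [[0.454, -0.891, 0.001], [-0.891, -0.454, 0.0], [0.0, -0.001, -1.0]]
wrist_force: [-0.5, 0.4, -2.7]
gripper_width: 0.133
t 7.875 tcp [ 0.5911 -0.18    0.144 ] yawY 27.01 zax [ 0.001   0.0002 -1.    ] F [-0.4619  0.3813 -2.6972] M [0.0609 0.0063 0.0432] w 0.13345816888231424 J6 28.982920291980548
shift [-0.0014  0.0091 -0.0835] turn [-0.0013  0.0056 -0.0014]
```

```bash
python3 -m inch '[{"jaw":255,"x":0,"y":0.01,"z":-0.05,"ax":0,"ay":0,"az":0},{"jaw":255,"x":0,"y":0,"z":-0.05,"ax":0,"ay":0,"az":0},{"jaw":255,"x":0,"y":0,"z":0,"ax":0,"ay":0,"az":0}]'
python3 st.py .591 -.1795 .132 27
python3 -m inch '[{"jaw":255,"x":0,"y":0,"z":-0.04,"ax":0,"ay":0,"az":0},{"jaw":255,"x":0,"y":0,"z":0,"ax":0,"ay":0,"az":0}]'
python3 st.py .591 -.1795 .132 27
```

```text
time_s: 8.25
tcp_pos: [0.591, -0.1793, 0.1376]
ee_rot: [[0.454, -0.891, 0.001], [-0.891, -0.454, 0.0], [0.0, -0.001, -1.0]]
wrist_force: [0.4, 0.4, -1.1]
gripper_width: 0.132
t 8.25 tcp [ 0.591  -0.1793  0.1376] yawY 27.02 zax [ 0.0009  0.0003 -1.    ] F [ 0.3957  0.4126 -1.0792] M [ 0.0051  0.0225 -0.0297] w 0.13212469874564928 J6 28.921741137217687
shift [-0.0001 -0.003  -0.093 ] turn [-0.0015  0.0051 -0.0019]
time_s: 8.5
tcp_pos: [0.591, -0.1793, 0.135]
ee_rot: [[0.454, -0.891, 0.001], [-0.891, -0.454, 0.0], [0.0, -0.001, -1.0]]
wrist_force: [0.0, 0.3, -3.0]
gripper_width: 0.131
t 8.5 tcp [ 0.591  -0.1793  0.135 ] yawY 27.02 zax [ 0.0008  0.0003 -1.    ] F [ 0.0295  0.2774 -3.0031] M [0.095  0.0122 0.0096] w 0.13057764457432233 J6 28.92097666038787
shift [-0.0003 -0.0031 -0.0496] turn [-0.0015  0.0047 -0.002 ]
```

At 3 mm above home there is still no load, so the notch appears to be over the pin already. Continuing down gently.

```bash
python3 -m inch '[{"jaw":255,"x":0,"y":0,"z":-0.03,"ax":0,"ay":0,"az":0},{"jaw":255,"x":0,"y":0,"z":0,"ax":0,"ay":0,"az":0}]'
python3 st.py .591 -.1795 .132 27
python3 -m inch '[{"jaw":255,"x":0,"y":0,"z":-0.03,"ax":0,"ay":0,"az":0},{"jaw":255,"x":0,"y":0,"z":0,"ax":0,"ay":0,"az":0}]'
python3 st.py .591 -.1795 .132 27
python3 -m inch '[{"jaw":255,"x":0,"y":0,"z":-0.02,"ax":0,"ay":0,"az":0},{"jaw":255,"x":0,"y":0,"z":0,"ax":0,"ay":0,"az":0}]'
python3 st.py .591 -.1795 .132 27
```

```text
time_s: 8.75
tcp_pos: [0.5911, -0.1793, 0.1331]
ee_rot: [[0.454, -0.891, 0.001], [-0.891, -0.454, 0.0], [0.0, -0.001, -1.0]]
wrist_force: [-0.2, -0.5, -1.9]
gripper_width: 0.139
t 8.75 tcp [ 0.5911 -0.1793  0.1331] yawY 27.02 zax [ 0.001   0.0002 -1.    ] F [-0.2126 -0.4531 -1.886 ] M [ 0.0473 -0.0585  0.0195] w 0.13912691436152294 J6 28.92072435502903
shift [-0.0019 -0.0029 -0.0189] turn [-0.0012  0.006  -0.0021]
time_s: 9.0
tcp_pos: [0.5918, -0.1794, 0.1322]
ee_rot: [[0.455, -0.891, 0.003], [-0.891, -0.455, -0.0], [0.002, -0.002, -1.0]]
wrist_force: [-0.7, -0.2, -3.2]
gripper_width: 0.139
t 9.0 tcp [ 0.5918 -0.1794  0.1322] yawY 27.04 zax [ 0.0028 -0.0003 -1.    ] F [-0.7101 -0.1611 -3.168 ] M [ 0.1067  0.0469 -0.0081] w 0.13874512764837588 J6 28.917748904130868
shift [-0.0128 -0.0018 -0.0038] turn [ 0.0016  0.0163 -0.0042]
time_s: 9.25
tcp_pos: [0.592, -0.1794, 0.1322]
ee_rot: [[0.455, -0.891, 0.004], [-0.891, -0.455, -0.001], [0.002, -0.003, -1.0]]
wrist_force: [-0.1, 0.3, -0.7]
gripper_width: 0.131
t 9.25 tcp [ 0.592  -0.1794  0.1322] yawY 27.06 zax [ 0.0039 -0.0007 -1.    ] F [-0.0909  0.341  -0.6989] M [0.0929 0.1325 0.0161] w 0.13059008144458042 J6 28.916259381489162
shift [-0.0166 -0.0009 -0.0026] turn [ 0.0039  0.0223 -0.006 ]
```

Motion stops at TCP z 0.1322. That is the expected home height: 0.100 plus the 0.0321 grasp offset. One more light press, then a look.

```bash
python3 -m inch '[{"jaw":255,"x":0,"y":0,"z":-0.02,"ax":0,"ay":0,"az":0},{"jaw":255,"x":0,"y":0,"z":0,"ax":0,"ay":0,"az":0},{"jaw":255,"x":0,"y":0,"z":0,"ax":0,"ay":0,"az":0}]'
python3 st.py .591 -.1795 .132 27
python3 look.py pics/s2.png; python3 -c "
import cv2;a=cv2.imread('pics/s2.png');cv2.imwrite('pics/s2b.png',cv2.resize(a,(600,600)))"
```

```text
time_s: 9.62
tcp_pos: [0.5921, -0.1795, 0.1321]
ee_rot: [[0.455, -0.89, 0.005], [-0.89, -0.455, -0.001], [0.003, -0.004, -1.0]]
wrist_force: [-0.8, 0.6, 1.1]
gripper_width: 0.132
t 9.625 tcp [ 0.5921 -0.1795  0.1321] yawY 27.08 zax [ 0.0046 -0.0011 -1.    ] F [-0.7773  0.5683  1.0561] M [ 0.3808  0.3959 -0.0276] w 0.13151927189891632 J6 28.91317063729136
shift [-0.0177 -0.0003 -0.0017] turn [ 0.0062  0.0263 -0.0078]
```

View pics/s2b.png

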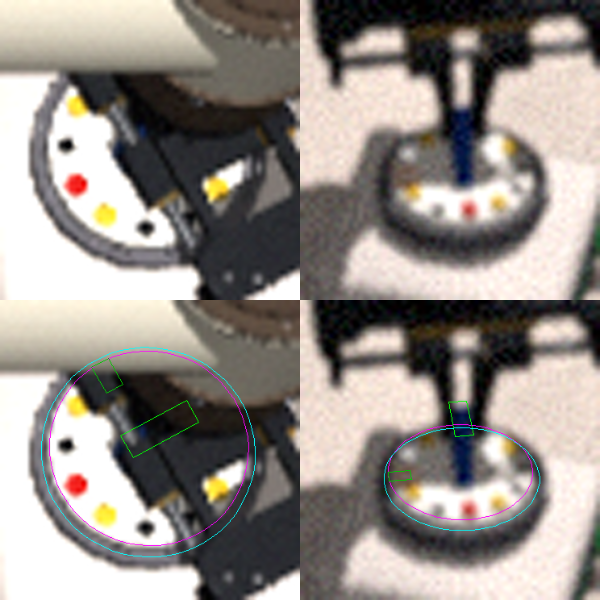

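The picture shows the disc down inside the rim and matching the model at home height. The wrist force is now about +1 N, against -2.7 N when the carousel was hanging. Releasing.

```bash
python3 -m inch '[{"jaw":200,"x":0,"y":0,"z":0,"ax":0,"ay":0,"az":0},{"jaw":150,"x":0,"y":0,"z":0,"ax":0,"ay":0,"az":0},{"jaw":100,"x":0,"y":0,"z":0,"ax":0,"ay":0,"az":0},{"jaw":100,"x":0,"y":0,"z":0,"ax":0,"ay":0,"az":0},{"jaw":100,"x":0,"y":0,"z":0,"ax":0,"ay":0,"az":0}]'
python3 st.py .591 -.1795 .132 27
python3 look.py pics/s3.png; python3 -c "
import cv2;a=cv2.imread('pics/s3.png');cv2.imwrite('pics/s3b.png',cv2.resize(a,(600,600)))"
```

```text
time_s: 10.35
tcp_pos: [0.5928, -0.1799, 0.1308]
ee_rot: [[0.455, -0.89, 0.005], [-0.89, -0.455, -0.001], [0.004, -0.004, -1.0]]
wrist_force: [-0.4, 0.3, 0.3]
gripper_width: 0.561
t 10.35 tcp [ 0.5928 -0.1799  0.1308] yawY 27.07 zax [ 0.0055 -0.0013 -1.    ] F [-0.4248  0.3021  0.3206] M [ 0.0538 -0.009   0.0072] w 0.5613081204123801 J6 28.922958944521593
shift [-0.0301  0.0061  0.0208] turn [ 0.0073  0.0314 -0.0065]
```

View pics/s3b.png

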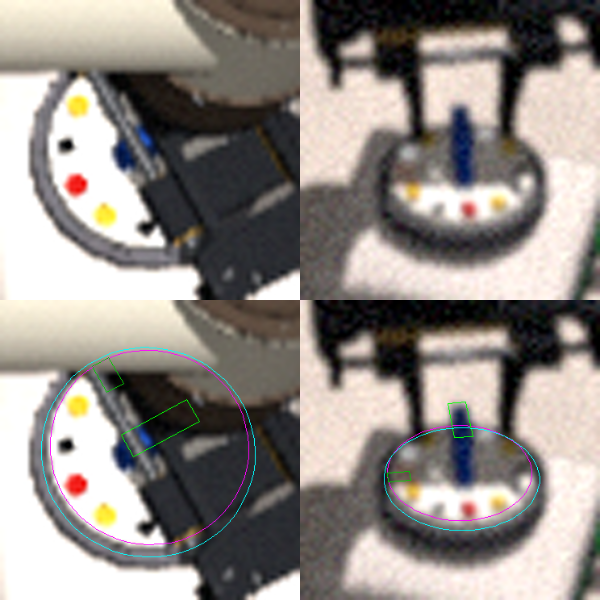

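Released and standing free. Next I retreat straight up and clear of the cameras' view so I can check.

```bash
python3 -m inch '[{"jaw":100,"x":0,"y":0,"z":0.2,"ax":0,"ay":0,"az":0},{"jaw":100,"x":0,"y":0,"z":0.4,"ax":0,"ay":0,"az":0},{"jaw":100,"x":0,"y":0,"z":0.6,"ax":0,"ay":0,"az":0},{"jaw":100,"x":0,"y":0,"z":0.6,"ax":0,"ay":0,"az":0},{"jaw":100,"x":0,"y":0,"z":0.3,"ax":0,"ay":0,"az":0},{"jaw":100,"x":-0.3,"y":0.7,"z":0,"ax":0,"ay":0,"az":0},{"jaw":100,"x":-0.4,"y":0.8,"z":0,"ax":0,"ay":0,"az":0},{"jaw":100,"x":-0.4,"y":0.8,"z":0,"ax":0,"ay":0,"az":0},{"jaw":100,"x":-0.4,"y":0.8,"z":0,"ax":0,"ay":0,"az":0},{"jaw":100,"x":-0.4,"y":0.5,"z":0,"ax":0,"ay":0,"az":0},{"jaw":100,"x":0,"y":0,"z":0,"ax":0,"ay":0,"az":0}]'
python3 - <<'E'
from ov import *
a=capture('top')[:,:,::-1];b=capture('side')[:,:,::-1]
cv2.imwrite('pics/f_top.png',a);cv2.imwrite('pics/f_side.png',b)
cc=np.array([.592,-.1795]);yw=np.radians(27.1);z=.100
L=[(circ(cc,.049,z+.016),(255,0,255)),(rect(cc,yw,.006,.018,z+.061),(0,255,0)),(rect(cc,yw,.0075,.00475,z+.016,(.0415,0)),(0,200,0))]
I=np.vstack([np.hstack([ov('top',a,k,355,140,62,62,6),ov('side',b,k,285,115,62,62,6)]) for k in ([],L)])
cv2.imwrite('pics/s4.png',cv2.resize(I,(600,600)))
E
```

```text
time_s: 11.82
tcp_pos: [0.4767, 0.0407, 0.2716]
ee_rot: [[0.454, -0.891, 0.021], [-0.891, -0.454, -0.001], [0.01, -0.018, -1.0]]
wrist_force: [0.8, -0.1, 0.2]
gripper_width: 0.611
```

View pics/s4.png

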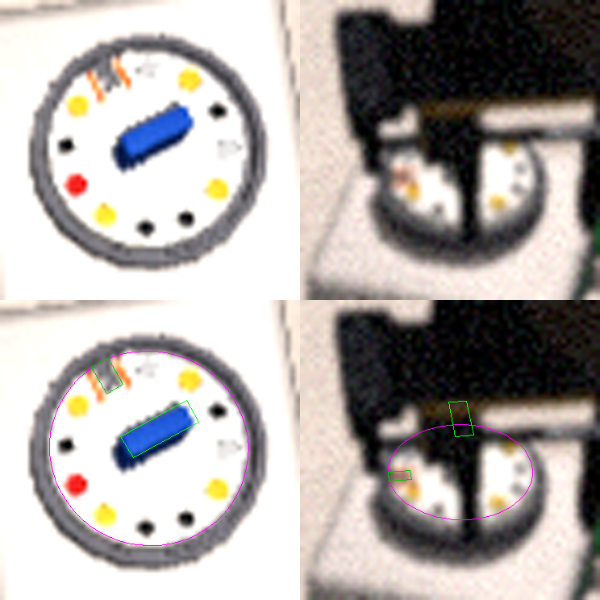

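View pics/f_top.png

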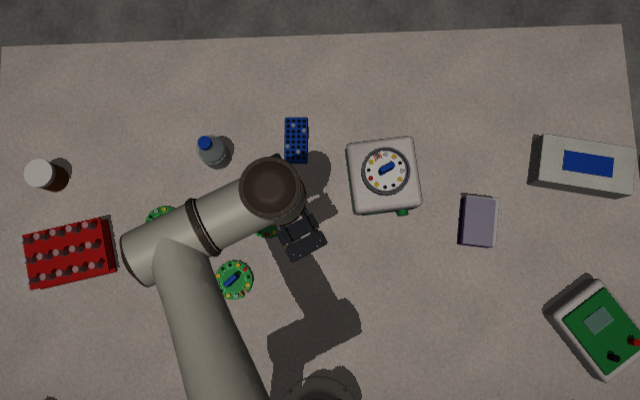

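The top view shows the disc inside the rim with the notch over the pin. Nothing else has moved. I'll clear the arm for one last side look.

```bash
python3 -m inch '[{"jaw":100,"x":-0.3,"y":0.7,"z":0.1,"ax":0,"ay":0,"az":0},{"jaw":100,"x":-0.3,"y":0.8,"z":0.1,"ax":0,"ay":0,"az":0},{"jaw":100,"x":-0.3,"y":0.8,"z":0,"ax":0,"ay":0,"az":0},{"jaw":100,"x":-0.2,"y":0.8,"z":0,"ax":0,"ay":0,"az":0},{"jaw":100,"x":0,"y":0.5,"z":0,"ax":0,"ay":0,"az":0},{"jaw":100,"x":0,"y":0,"z":0,"ax":0,"ay":0,"az":0},{"jaw":100,"x":0,"y":0,"z":0,"ax":0,"ay":0,"az":0}]'
python3 - <<'E'
from ov import *
a=capture('top')[:,:,::-1];b=capture('side')[:,:,::-1]
cc=np.array([.592,-.1795]);yw=np.radians(27.1);z=.100
L=[(circ(cc,.049,z+.016),(255,0,255)),(rect(cc,yw,.006,.018,z+.061),(0,255,0)),(rect(cc,yw,.0075,.00475,z+.016,(.0415,0)),(0,200,0))]
L2=[(circ(cc,.049,z+.023),(255,0,0)),(rect(cc,yw,.006,.018,z+.068),(0,0,255))]
I=np.vstack([np.hstack([ov('side',b,[],285,115,62,62,6),ov('side',b,L+L2,285,115,62,62,6)]),np.hstack([ov('top',a,[],365,145,20,20,18)[:360,:360],ov('top',a,[],365,145,20,20,18)]) if 0 else np.hstack([cv2.resize(ov('top',a,[],362,145,31,31,12),(372,372)),ov('top',a,L+L2,355,140,62,62,6)])])
cv2.imwrite('pics/s5.png',cv2.resize(I,(600,600)))
E
```

```text
time_s: 12.8
tcp_pos: [0.4159, 0.257, 0.2847]
ee_rot: [[0.439, -0.898, 0.023], [-0.899, -0.439, -0.002], [0.012, -0.019, -1.0]]
wrist_force: [1.1, -0.9, 0.1]
gripper_width: 0.607
```

View pics/s5.png

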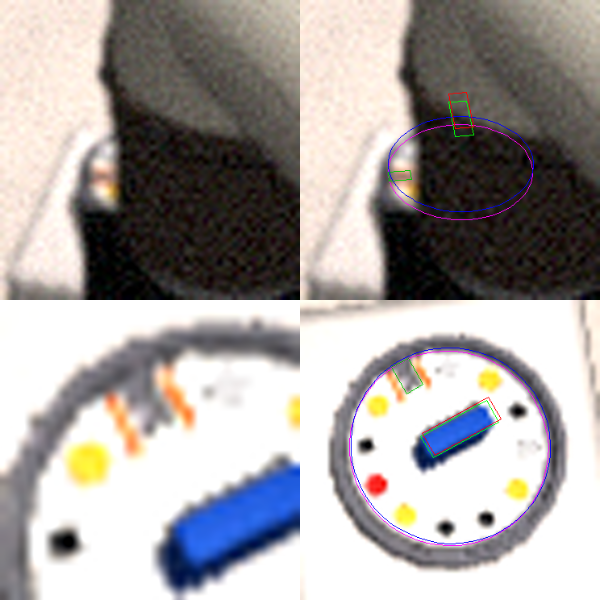

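The side view is still blocked by the arm. I'll go back near the start pose, where the view was clear, and do the height check there.

```bash
python3 -m inch '[{"jaw":100,"x":-0.4,"y":0.6,"z":0,"ax":0,"ay":0,"az":0},{"jaw":100,"x":-0.6,"y":0.83,"z":0,"ax":0,"ay":0,"az":0},{"jaw":100,"x":-0.6,"y":0.83,"z":0,"ax":0,"ay":0,"az":0},{"jaw":100,"x":-0.6,"y":0.83,"z":0,"ax":0,"ay":0,"az":0},{"jaw":100,"x":-0.6,"y":0.83,"z":0,"ax":0,"ay":0,"az":0},{"jaw":100,"x":-0.6,"y":0.8,"z":0,"ax":0,"ay":0,"az":0},{"jaw":100,"x":-0.4,"y":0.5,"z":0,"ax":0,"ay":0,"az":0},{"jaw":100,"x":0,"y":0,"z":0,"ax":0,"ay":0,"az":0},{"jaw":100,"x":0,"y":0,"z":0,"ax":0,"ay":0,"az":0}]'
python3 - <<'E'
from ov import *
a=capture('top')[:,:,::-1];b=capture('side')[:,:,::-1]
cv2.imwrite('pics/g_side.png',b)
cc=np.array([.591,-.1795]);yw=np.radians(27.1);z=.100
L=[(circ(cc,.049,z+.016),(255,0,255)),(rect(cc,yw,.006,.018,z+.061),(0,255,0)),(rect(cc,yw,.0075,.00475,z+.016,(.0415,0)),(0,200,0))]
L2=[(circ(cc,.049,z+.023),(255,0,0)),(rect(cc,yw,.006,.018,z+.068),(0,0,255))]
I=np.vstack([np.hstack([ov('side',b,[],285,115,62,62,6),ov('side',b,L,285,115,62,62,6)]),np.hstack([ov('side',b,L2,285,115,62,62,6),ov('top',a,L,355,140,62,62,6)])])
cv2.imwrite('pics/s6.png',cv2.resize(I,(744,600)))
E
```

```text
time_s: 14.02
tcp_pos: [0.1871, 0.571, 0.2862]
ee_rot: [[0.422, -0.906, 0.025], [-0.906, -0.422, -0.001], [0.012, -0.022, -1.0]]
wrist_force: [-0.2, 0.5, -0.4]
gripper_width: 0.606
```

View pics/s6.png

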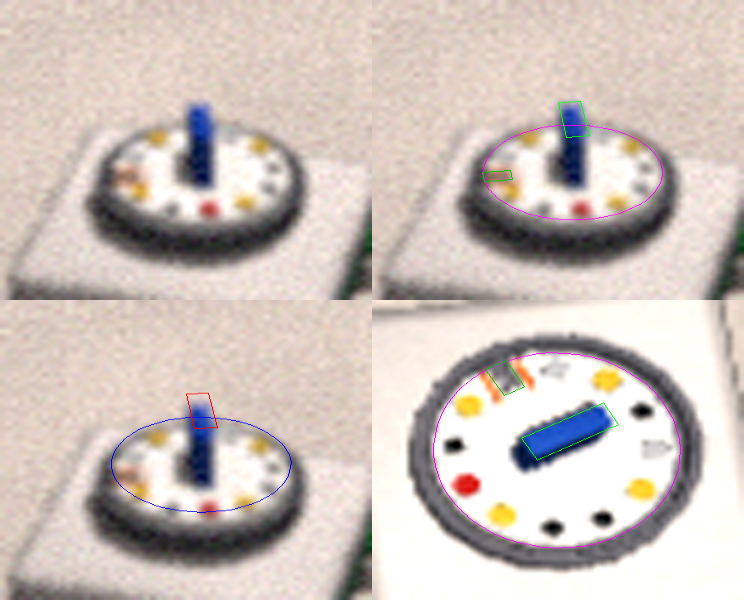

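View pics/g_side.png

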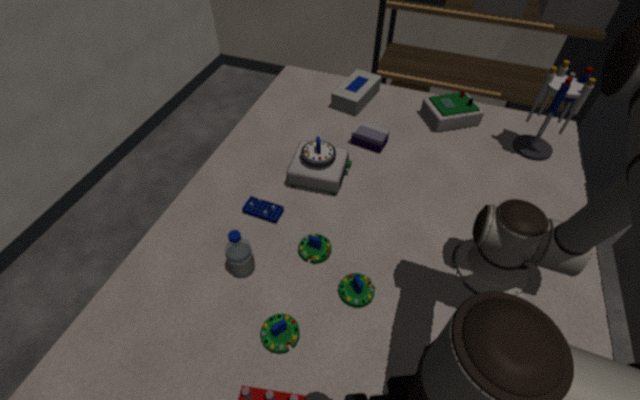

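The home-height outline (magenta/green) fits the disc and paddle, and the 7 mm-high one (blue/red) does not. The disc sits level inside the rim, and the bystanders are where they started, so I'm handing in.

```bash
python3 -c "
from station import *
finish_job()"
```

```text
the job is handed in; nothing more can be done
```

The white carousel is in the mixer's pan with its notch over the key pin, released, and I handed the job in at about 14 s. `finish_job()` gives no verdict, so the points below are my own checks.

- **Turning:** I did not have to search for the pin by turning. It was visible in the first pictures at about 27° in the world frame. I turned the carousel to that angle while carrying it, and it went straight down in small steps.
- **Seating:** it stopped at TCP height 0.132 m, exactly the home height. The last wrist-force reading before release was about +1 N, against about -2.7 N when hanging.
- **Final pictures:** the home-height outline fits the disc and paddle in the side view, and the 7 mm-high outline does not. The top view shows the disc inside the rim with the notch at the pin. The rack, bottle and tip box look unmoved.
- **Checks that disagreed:**
  - My rough side-view estimates of the pan centre and pin were 4–8 mm off the top view, so I used the top view.
  - The paddle's outline was off by about 0.7 pixel in the top view, as it was before I picked the carousel up.
  - At the last light press the wrist moment briefly rose to about 0.4 N m, and it was gone after release.

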